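# Press the panel's cover plugs home in order

## Task

With the fingertips, gently press the three mushroom-headed wooden plugs in the carved panel down one after the other until the cork washer under each head rests on the panel: first the large round one, then the square one, and last the small round one. Only press: do not pull any plug up, do not press hard once it has reached its stop, and leave the thin locating pin, the mallet, the gouge and the wax tin untouched.

Things in the scene. Friction and masses are not known exactly. Their poses are not given: they have to be found in the camera images.
- panel: Light wooden relief panel lying flat, fixed to the bench: 210 mm along its x, 270 mm along its y, 30 mm thick, with a 3 mm raised border and a low carved rosette (7 mm high) in the middle. Origin at the centre of its underside, on the bench; its face is 30 mm above. Near its four corners (about 60 mm in x and 90 mm in y from the middle) stand the three plugs and the pin, any of them in any corner.
- plug_large_top (a point): Centre of the top face of the large round plug: disc head 42 mm in diameter, 10 mm thick, flat on top, with a 3 mm cork washer under it, on a thinner shank in a hole in the panel. All plugs and the pin are of the same plain wood. At the start the washer is 7 to 10 mm above the panel's face (top 50 to 53 mm above the bench); fully home, with the washer resting on the panel, the top is 43 mm above the bench. Its z axis points up.
- plug_large (a joint): How far the large round plug has been pushed down, m: 0 to 0.003 at the start, 0.010 when the washer rests on the panel (the cork between head and shank gives about 1 mm for each 8 N on the head and springs back; more than 30 N bruises the wood), negative if pulled up. It slides straight down against about 4 N of friction, and stays where it is left.
- plug_square_top (a point): Centre of the top face of the square plug: head 34 x 34 mm, 10 mm thick, flat on top, with a 3 mm cork washer under it, on a thinner shank in a hole in the panel. All plugs and the pin are of the same plain wood. At the start the washer is 7 to 10 mm above the panel's face (top 50 to 53 mm above the bench); fully home, with the washer resting on the panel, the top is 43 mm above the bench. Its z axis points up.
- plug_square (a joint): How far the square plug has been pushed down, m: 0 to 0.003 at the start, 0.010 when the washer rests on the panel (the cork between head and shank gives about 1 mm for each 8 N on the head and springs back; more than 30 N bruises the wood), negative if pulled up. It slides straight down against about 4 N of friction, and stays where it is left.
- plug_small_top (a point): Centre of the top face of the small round plug: disc head 24 mm in diameter, 10 mm thick, flat on top, with a 3 mm cork washer under it, on a thinner shank in a hole in the panel. All plugs and the pin are of the same plain wood. At the start the washer is 7 to 10 mm above the panel's face (top 50 to 53 mm above the bench); fully home, with the washer resting on the panel, the top is 43 mm above the bench. Its z axis points up.
- plug_small (a joint): How far the small round plug has been pushed down, m: 0 to 0.003 at the start, 0.010 when the washer rests on the panel (the cork between head and shank gives about 1 mm for each 8 N on the head and springs back; more than 30 N bruises the wood), negative if pulled up. It slides straight down against about 4 N of friction, and stays where it is left.
- pin_top (a point): Top of the locating pin, a thin upright dowel 12 mm in diameter standing 35 mm above the panel's face (top 65 mm above the bench). To be left alone; it would slide under about 4 N.
- pin (a joint): How far the locating pin has been pushed down, m: 0 at the start, negative if pulled up.
- mallet: Joiner's mallet lying on its side on the bench beside the panel's +y edge, loose; head 110 x 75 x 55 mm with its centre 90 mm along its +x, handle 24 mm thick reaching to 160 mm along its -x. Origin on the bench under the joint of head and handle line. To be left alone.
- gouge: Carving gouge lying on the bench beside the panel's -y edge, loose; 26 mm thick handle reaching 118 mm along its -x, blade 120 mm along its +x. Origin on the bench under the ferrule. To be left alone.
- tin: Round closed metal wax tin, 78 mm in diameter, 38 mm high, on the bench beyond the panel's +x edge, loose. Origin at the centre of its underside. To be left alone.

How it is judged:
On the way, in this order (a step that is already met when the one before it is completed fails the run):
1. the large round plug is home (value of joint plug_large above 0.0075 m), for 0.2 s.
2. the square plug is home (value of joint plug_square above 0.0075 m), for 0.2 s.
3. the small round plug is home (value of joint plug_small above 0.0075 m), for 0.2 s.
At the end, for the whole second after the job is handed in: All three plugs are pushed down at least 7.5 mm of their 10 mm (washers within 2.5 mm of the panel); the pin is within 2 mm of its start height; mallet, gouge and tin are at rest within 10 mm of where they were (value of joint each of plug_large, plug_square, plug_small above 0.0075 m and value of joint pin between -0.002 and 0.002 m and distance of each of mallet, gouge, tin from where it was at the start of the episode below 0.01 m and linear speed of each of mallet, gouge, tin below 0.02 m/s); the robot touches nothing.
It fails at once if a plug is pressed or struck with more than 30 N (contact force between any of the fingers, the arm and plug_large above 30 N or contact force between any of the fingers, the arm and plug_square above 30 N or contact force between any of the fingers, the arm and plug_small above 30 N).
It fails at once if the panel is pressed or struck with more than 30 N (contact force between any of the fingers, the arm and panel above 30 N).
It fails at once if a plug is pulled up out of its hole (2 mm or more above the highest start) (value of joint any of plug_large, plug_square, plug_small below -0.002 m).
It fails at once if the locating pin is touched or moved (contact force between any of the fingers, the arm and pin above 1 N or value of joint pin above 0.002 m or value of joint pin below -0.002 m).
It fails at once if the mallet, the gouge or the tin is touched (over 1 N), lifted or moved by more than 10 mm (distance of any of mallet, gouge, tin from where it was at the start of the episode above 0.01 m or contact force between any of the fingers, the arm and mallet above 1 N or contact force between any of the fingers, the arm and gouge above 1 N or contact force between any of the fingers, the arm and tin above 1 N).
It also fails if it takes over 48 s, if anything falls off the work surface, if the arm or the gripper's body presses on something with over 40 N, if the wrist force passes 120 N, or if a joint passes its speed limit or range.

## Robot

A 6-joint arm with a two-finger parallel gripper is mounted at the origin on the work surface. World frame = base frame: x ahead of the robot, y to its left, z up, the work surface at z = 0. Lengths are in m, angles in rad, forces in N, time in s.
With the tool pointing down it reaches from about 0.35 to 0.975 m from the base axis. Payload 4.9 kg.
Tool frame: the origin (TCP) lies midway between the tips of the shut fingers; the grasp point (between the pads) lies 19 mm behind it (manip.pinch_z is the x of the grasp point in the tool frame, in m); x points along the fingers, y is the direction in which the jaws open and shut, and the axes are right-handed (so a half turn about x gives the same grasp; the last joint's range is limited). The gripper opens to 85 mm and grips with 20 to 120 N. Pads are 22 mm wide; open, the fingers measure 114 mm over their backs; the gripper's body (76 mm by 85 mm) begins 54 mm behind the grasp point. The pads swing forward as they close: fully open they stand 13 mm farther back than shut.
Start: joints at [1.2, 0.053, 1.613, -0, 1.476, -0.119], TCP at [0.156, 0.605, 0.231] pointing down, gripper open.
Joint ranges: [-3.01, 3.01], [-1.01, 2.22], [0.06, 2.58], [-1.02, 4.17], [0.09, 2.62], [-3.14, 3.14]. Speed limits (rad/s): [2.57, 2.57, 3.14, 3.14, 3.14, 3.14].

## Interface

Orientations are given as a unit quaternion [w, x, y, z].
In Python, from plant import sensors, cams, workorder, manip gives the robot as it stands.
- The arm moves only by the tool drive_tool, never from a script. Its argument "series" is a list of rows, each an object of numbers: "x", "y", "z": the shift along the tool's x, y, z in units of 25 mm (1.0 is 25 mm); "ax", "ay", "az": the turn, a rotation vector about the tool's x, y, z in units of 5 degrees (1.0 is 5 degrees). A call has 1 to 5 rows; each row is the pose to reach, as a shift and turn from the pose commanded when the call began, along the tool's axes at that moment; what a row does not reach only later rows make up. A row lasts 1/12 s, in which the tool goes at most 41.7 mm and 7.16 degrees, less where a joint would pass 70% of its speed; a pose out of reach is approached as far as the arm can. A call with a gripper value outside its range is refused whole. "hand" is the opening, from 0 (shut) to 1 (fully open), set as the call begins (left out, the last holds). The fingers move at their own pace and stop on an object; the grip force is fixed at half the most. Time passes only in rows, so rows that repeat a pose let the fingers close. It gives the time, the measured TCP pose, the force and the opening at its end, in the units of the state.
- sensors.state(): the state, without advancing time (a new reading comes with each control period).
- cams.grab_frame(name): name is "scene" or "side" or "wrist"; returns a dict with "img" (400x640x3 uint8, blue, green, red), "camera_matrix" (3x3 intrinsics, pixels), "cam_to_world" (4x4, takes a point from camera to world coordinates). Camera axes: x right, y down, z forward; pixel columns grow to the right and rows downward; lengths in m; the calibration is good to about 2 mm. A picture is of the moment at which its call begins. There is no depth.
- workorder.job_done(): hands the job in, once; it reports no verdict.
The state is a dict: "time": time; "joint_pos": joint angles; "joint_vel": joint speeds; "joint_efforts": joint torques, N m; "tool_pos": TCP position; "tool_rot": TCP orientation; "contact_force": force on the tool from outside, world axes, zero at the start; "ft_torque": the same for the moment, N m; "gripper_width": opening from 0.0 (shut) to 1.0 (fully open).
Only numpy, scipy, OpenCV 4.12 (cv2) and the standard library are available. Lean on these libraries where they do the work, as an engineer would, in place of code of your own. Each camera call takes 0.05 s, during which the arm holds its last target.

## Working session

There is one attempt and no reset: what is moved stays moved. The work goes in short steps, Python scripts to look and compute and a tool call to move; the robot and the scene stay as the last step left them, time stands still between calls to the robot, and variables do not carry over. Pictures are saved under pics/ and viewed, and the job is handed in when it is done.

Besides the shell and the picture viewer there is one more tool, called after "Call:" by a JSON object that holds its "api" and its "payload". drive_tool: Moves the arm, as the interface text tells. Its arguments: {"type":"object","properties":{"series":{"type":"array","items":{"type":"object","properties":{"x":{"type":"number"},"y":{"type":"number"},"z":{"type":"number"},"ax":{"type":"number"},"ay":{"type":"number"},"az":{"type":"number"}}}},"hand":{"type":"number"}},"required":["series"]}

```bash
ls; mkdir -p pics
python3 - <<'E'
from plant import sensors,cams,manip
import cv2,numpy as np
s=sensors.state()
for k in s: print(k,s[k])
print(manip.pinch_z)
import pickle
d={}
for n in ["scene","side","wrist"]:
    f=cams.grab_frame(n); d[n]=f; cv2.imwrite(f"pics/{n}0.png",f["img"]); print(n,np.round(f["camera_matrix"],1).tolist(),np.round(f["cam_to_world"],3).tolist())
pickle.dump(d,open("f0.pkl","wb"))
E
```

```text
pics
time 0.0
joint_pos [ 1.19996052e+00  5.33395468e-02  1.61428741e+00 -3.75112689e-07
  1.47600520e+00 -1.18972122e-01]
joint_vel [ 0.00146152 -0.00140576 -0.00101887  0.00169141  0.00040486  0.00092557]
joint_efforts [ 2.36659789e-04 -3.93688846e+01 -3.70172489e+01 -1.53270494e-04
  7.30225642e-03 -9.48844075e-06]
tool_pos [0.15551178 0.60470205 0.23007769]
tool_rot [ 0.70133218  0.08811244  0.70168159 -0.08951161]
contact_force [-0.43109102  0.65117718  0.00379924]
ft_torque [ 0.01832124 -0.00362548  0.00027121]
gripper_width 0.9967745963900654
-0.0187
scene [[502.9, 0.0, 313.1], [0.0, 502.9, 198.0], [0.0, 0.0, 1.0]] [[0.523, 0.577, -0.627, 1.201], [0.852, -0.347, 0.392, -0.32], [0.009, -0.739, -0.673, 0.692], [0.0, 0.0, 0.0, 1.0]]
side [[417.0, 0.0, 310.0], [0.0, 417.0, 202.3], [0.0, 0.0, 1.0]] [[0.997, -0.056, 0.057, 0.564], [-0.079, -0.665, 0.742, -0.631], [-0.004, -0.745, -0.668, 0.706], [0.0, 0.0, 0.0, 1.0]]
wrist [[347.0, 0.0, 314.0], [0.0, 347.0, 195.8], [0.0, 0.0, 1.0]] [[0.249, 0.929, 0.274, 0.087], [0.968, -0.238, -0.073, 0.623], [-0.003, 0.284, -0.959, 0.372], [0.0, 0.0, 0.0, 1.0]]
```

View pics/scene0.png

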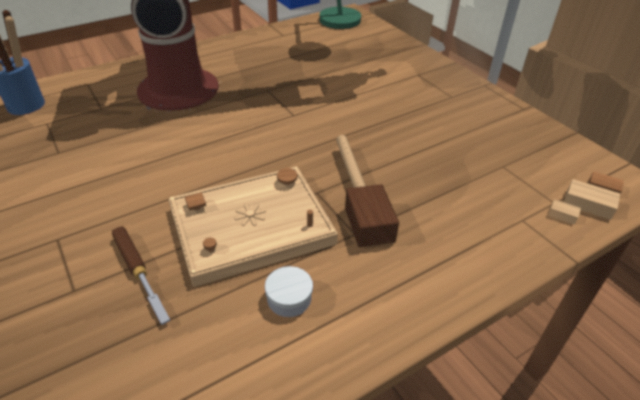

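View pics/side0.png

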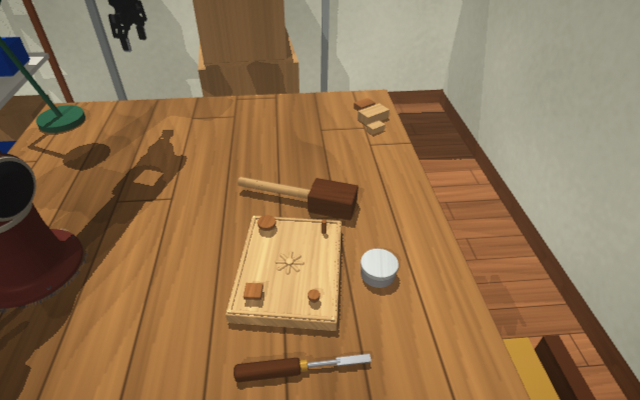

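View pics/wrist0.png

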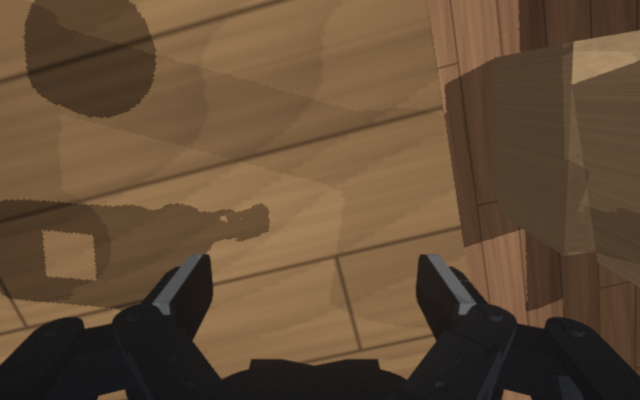

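The scene view shows the large plug near (287,176), square (195,201), small (209,243) and pin (310,218). In the side view they are near (267,223), (254,290), (314,295) and (324,227). The wrist camera doesn't see the panel. Next I'll segment the heads and triangulate them.

Run:
```python
import pickle,cv2,numpy as np
d=pickle.load(open("f0.pkl","rb"))
for n,(x0,y0,x1,y1) in {"scene":(160,160,345,285),"side":(220,205,350,335)}.items():
    c=d[n]["img"][y0:y1,x0:x1]; s=min(800/(x1-x0),600/(y1-y0)); s=4
    cv2.imwrite(f"pics/{n}0c.png",cv2.resize(c,None,fx=s,fy=s,interpolation=cv2.INTER_CUBIC))
P={"large":((287,176),(267,223)),"square":((195,201),(254,290)),"small":((209,243),(314,295)),"pin":((310,218),(324,227))}
for k,v in P.items():
    for n,(u,w) in zip(["scene","side"],v):
        img=d[n]["img"]; x=img[w-20:w+20,u-20:u+20]
        print(k,n,img[w,u],img[w-2,u],img[w+3,u], img[w+12,u])
```

```text
large scene [ 75 110 159] [ 73 109 156] [ 75 110 159] [ 84 110 134]
large side [ 56 105 166] [ 56 106 165] [ 59 109 172] [ 76 117 152]
square scene [ 73 108 157] [ 77 114 164] [ 66 100 143] [ 87 114 138]
square side [ 60 114 177] [ 63 116 181] [ 60 110 174] [ 72 111 146]
small scene [ 73 111 158] [ 74 110 157] [ 60  91 132] [102 133 162]
small side [ 61 111 172] [ 60 109 170] [ 61 110 170] [ 68 105 136]
pin scene [39 55 79] [38 55 79] [39 57 80] [143 190 225]
pin side [34 60 93] [34 61 94] [34 60 92] [138 204 239]
```

View pics/scene0c.png

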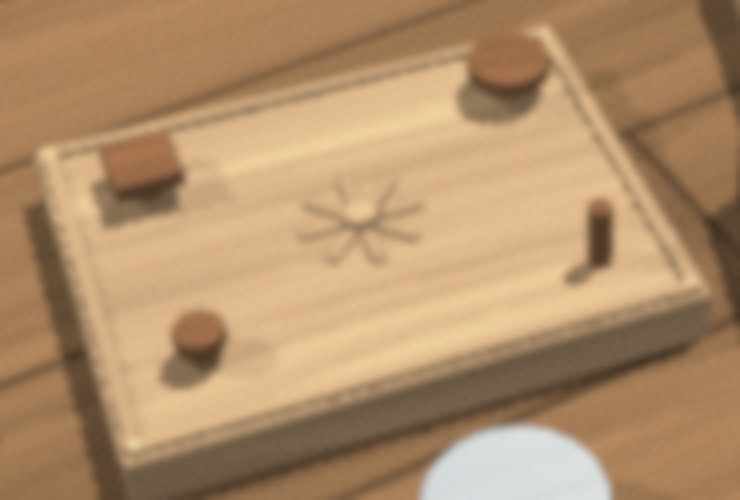

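View pics/side0c.png

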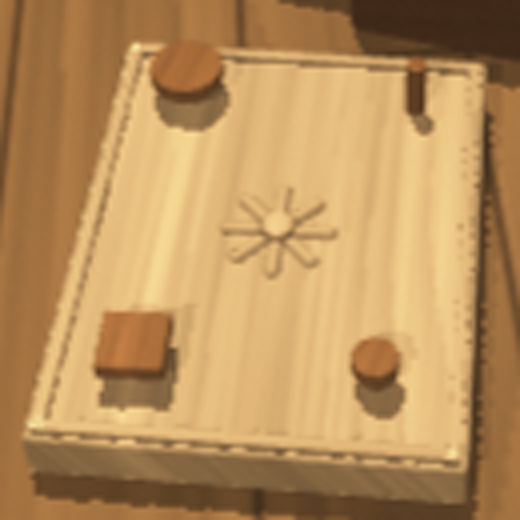

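The crops show flat top faces with a narrow darker side below each. Only the top face is wanted, so I'll mask by colour and brightness.

```bash
cat > h.py <<'E'
import numpy as np
def ray(f,u,v):
    d=f["cam_to_world"][:3,:3]@np.linalg.inv(f["camera_matrix"])@np.array([u,v,1.]); return f["cam_to_world"][:3,3],d/np.linalg.norm(d)
def onz(f,u,v,z):
    o,d=ray(f,u,v); return o+d*(z-o[2])/d[2]
def tri(r1,r2):
    (o1,d1),(o2,d2)=r1,r2
    t=np.linalg.lstsq(np.c_[d1,-d2],o2-o1,rcond=None)[0]; a=o1+t[0]*d1;b=o2+t[1]*d2
    return (a+b)/2,np.linalg.norm(a-b)
E
python3 - <<'E'
import pickle,cv2,numpy as np
from h import *
d=pickle.load(open("f0.pkl","rb"))
P={"large":((287,175),(267,222)),"square":((195,199),(254,289)),"small":((209,241),(314,294)),"pin":((310,211),(324,221))}
for k,v in P.items():
    cs=[]
    for n,(u,w) in zip(["scene","side"],v):
        f=d[n];img=f["img"].astype(float)
        B,G,R=[img[...,i] for i in range(3)]
        thr={"scene":1.85,"side":2.35}[n]
        m=((R/(B+1)>thr)&(R>(139 if n=="scene" else 150))).astype(np.uint8)
        if k=="pin": m=((R/(B+1)>1.7)&(R<175)).astype(np.uint8)
        roi=np.zeros_like(m);roi[w-22:w+22,u-25:u+25]=1
        m*=roi
        nl,l=cv2.connectedComponents(m,connectivity=4)
        if l[w,u]==0: print(k,n,"no",img[w,u]);continue
        mm=(l==l[w,u]).astype(np.uint8)
        M=cv2.moments(mm,True);c=(M["m10"]/M["m00"],M["m01"]/M["m00"])
        z=.065 if k=="pin" else .0515
        if k=="pin":
            ys,xs=np.nonzero(mm); y0=ys.min(); c=(xs[ys<y0+3].mean(),y0+1)
        ct=max(cv2.findContours(mm,cv2.RETR_EXTERNAL,cv2.CHAIN_APPROX_NONE)[0],key=len)[:,0]
        w3=np.array([onz(f,*p,z)[:2] for p in ct])
        p=onz(f,*c,z)
        print(k,n,np.round(c,1),"area",M["m00"],"box",cv2.boundingRect(mm),"plane",np.round(p*1000,1),"ext mm",np.round((w3.max(0)-w3.min(0))*1000))
        cs.append(ray(f,*c))
    if len(cs)==2:
        p,g=tri(*cs);print("  tri",np.round(p*1000,1),"gap",round(g*1000,1))
E
```

```text
large scene [291.4 166.3] area 783.0 box (262, 153, 50, 28) plane [500.4  65.3  51.5] ext mm [ 84. 117.]
large side [258.  214.2] area 847.0 box (242, 200, 37, 44) plane [498.   66.   51.5] ext mm [ 84. 139.]
  tri [498.1  66.9  49.9] gap 1.1
square scene [194.6 199.2] area 175.0 box (186, 193, 19, 13) plane [ 492.6 -139.6   51.5] ext mm [32. 34.]
square side [252.6 289.5] area 227.0 box (244, 283, 19, 14) plane [ 490.6 -142.5   51.5] ext mm [34. 32.]
  tri [ 490.  -139.4   48.5] gap 1.4
small scene [209.  241.9] area 76.0 box (203, 238, 13, 8) plane [ 608.  -159.2   51.5] ext mm [19. 19.]
small side [313.3 293.9] area 86.0 box (308, 290, 12, 9) plane [ 605.1 -162.    51.5] ext mm [21. 19.]
  tri [ 605.2 -158.8   48. ] gap 1.1
pin scene [309.5 211. ] area 88.0 box (307, 210, 6, 17) plane [643.5  21.6  65. ] ext mm [35. 25.]
pin side [323.5 200. ] area 1380.0 box (299, 199, 50, 44) plane [650.   87.1  65. ] ext mm [118. 143.]
  tri [651.4  25.2  95.4] gap 39.8
```

Run:
```python
import pickle,cv2,numpy as np
from h import *
d=pickle.load(open("f0.pkl","rb"))
P={"large":((287,175),(267,222),11,8,.0515),"pin":((310,210.7),(324,221),0,0,.065)}
for k,(a,b,hx,hy,z) in P.items():
    cs=[]
    for n,c in zip(["scene","side"],(a,b)):
        f=d[n]
        if k=="large":
            img=f["img"].astype(float);B,G,R=[img[...,i] for i in range(3)]
            m=((R/(B+1)>{"scene":1.85,"side":2.35}[n])&(R>(139 if n=="scene" else 150))).astype(np.uint8)
            u,w=c
            if n=="side": print("\n".join("".join(".#"[x] for x in r) for r in m[w-12:w+12,u-16:u+16]))
            else: print("\n".join("".join(".#"[x] for x in r) for r in m[w-12:w+12,u-16:u+16]))
        cs.append(ray(f,*c)); print(k,n,np.round(onz(f,*c,z)*1000,1))
    p,g=tri(*cs);print(" tri",np.round(p*1000,1),round(g*1000,1))
```

```text
###############################.
##.##.####.#####################
######################.....#####
###.###############.........####
###################..........###
###################...........##
#####################.........##
#.......###############........#
........################.......#
.......##################.......
.......##################.......
......####################......
......####################......
.......###################......
.......##################.......
.........##############.........
..........############..........
..............####..............
................................
................................
................................
................................
................................
................................
large scene [519.9  44.2  51.5]
###########################....#
###########################....#
############################...#
############################...#
############################...#
##.......##################....#
#.........##############...#...#
.........##############.........
........################........
........################........
.......#################........
.......##################.......
.......#################........
.......################.........
........##############..........
.........#############..........
..........##########............
..............###...............
................................
................................
................................
................................
................................
................................
large side [518.5  39.1  51.5]
 tri [517.7  44.7  48. ] 3.0
pin scene [643.3  22.8  65. ]
pin side [644.  18.  65.]
 tri [643.7  21.6  63.7] 3.5
```

```bash
cat >> h.py <<'E'
def go(t):
    from plant import sensors
    from scipy.spatial.transform import Rotation as Ro
    s=sensors.state(); q=s["tool_rot"]; R=Ro.from_quat([q[1],q[2],q[3],q[0]]).as_matrix()
    print("t",round(s["time"],2),"pos",np.round(s["tool_pos"],4),"F",np.round(s["contact_force"],1),"units",np.round(R.T@(np.array(t)-s["tool_pos"])/0.025,2))
    return R
E
python3 -c "
from h import *
print(np.round(go([.518,.041,.13]),3))"
```

```text
t 0.15 pos [0.1555 0.6048 0.2303] F [ 0.7 -0.1  0.5] units [  4.04 -18.22  19.66]
[[-0.001  0.249  0.968]
 [-0.001  0.968 -0.249]
 [-1.    -0.002 -0.   ]]
```

Call:
{"api": "drive_tool", "payload": {"hand": 0, "series": [{"x": 0, "y": -1, "z": 1.1}, {"x": 0, "y": -2, "z": 2.2}, {"x": 0, "y": -3.1, "z": 3.4}, {"x": 0, "y": -4.2, "z": 4.6}, {"x": 0, "y": -5, "z": 5.4}]}}

```text
schema error: expected keys x, y, z, ax, ay, az
```

Call:
{"api": "drive_tool", "payload": {"series": [{"y": -1.1, "z": 1.2}, {"y": -2.2, "z": 2.4}, {"y": -3.3, "z": 3.6}, {"y": -4.4, "z": 4.8}, {"y": -5.2, "z": 5.6}]}}

```text
schema error: expected keys x, y, z, ax, ay, az
```

```bash
python3 -c "
from h import *
print(np.round(go([.518,.041,.13]),3))"
```

```text
t 0.15 pos [0.1555 0.6048 0.2303] F [ 0.7 -0.1  0.5] units [  4.04 -18.22  19.66]
[[-0.001  0.249  0.968]
 [-0.001  0.968 -0.249]
 [-1.    -0.002 -0.   ]]
```

Call:
{"api": "drive_tool", "payload": {"hand": 0, "series": [{"x": 0, "y": -1, "z": 1.1, "ax": 0, "ay": 0, "az": 0}, {"x": 0, "y": -2, "z": 2.2, "ax": 0, "ay": 0, "az": 0}, {"x": 0, "y": -3.1, "z": 3.4, "ax": 0, "ay": 0, "az": 0}, {"x": 0, "y": -4.2, "z": 4.6, "ax": 0, "ay": 0, "az": 0}, {"x": 0, "y": -5, "z": 5.4, "ax": 0, "ay": 0, "az": 0}]}}

```text
time: 0.57
tool_pos: [0.2563, 0.4481, 0.2308]
tool_rot: [0.702, 0.089, 0.701, -0.09]
contact_force: [0.4, 0.7, -0.3]
gripper_width: 0.3
```

Call:
{"api": "drive_tool", "payload": {"series": [{"x": 0, "y": -1.1, "z": 1.2, "ax": 0, "ay": 0, "az": 0}, {"x": 0, "y": -2.2, "z": 2.4, "ax": 0, "ay": 0, "az": 0}, {"x": 0, "y": -3.3, "z": 3.6, "ax": 0, "ay": 0, "az": 0}, {"x": 0, "y": -4.4, "z": 4.8, "ax": 0, "ay": 0, "az": 0}, {"x": 0, "y": -5.2, "z": 5.6, "ax": 0, "ay": 0, "az": 0}]}}

```text
time: 0.98
tool_pos: [0.3596, 0.2872, 0.2311]
tool_rot: [0.702, 0.089, 0.701, -0.09]
contact_force: [0.5, 0.6, 0.1]
gripper_width: 0.0
```

```bash
python3 -c "
from h import *
print(np.round(go([.518,.041,.13]),3))"
```

```text
t 0.98 pos [0.3596 0.2872 0.2311] F [0.5 0.6 0.1] units [ 4.06 -7.94  8.6 ]
[[ 0.001  0.251  0.968]
 [-0.001  0.968 -0.251]
 [-1.    -0.001  0.001]]
```

Call:
{"api": "drive_tool", "payload": {"series": [{"x": 0, "y": -1.1, "z": 1.2, "ax": 0, "ay": 0, "az": 0}, {"x": 0, "y": -2.2, "z": 2.4, "ax": 0, "ay": 0, "az": 0}, {"x": 0, "y": -3.3, "z": 3.6, "ax": 0, "ay": 0, "az": 0}, {"x": 0, "y": -4.4, "z": 4.8, "ax": 0, "ay": 0, "az": 0}, {"x": 0, "y": -5.2, "z": 5.6, "ax": 0, "ay": 0, "az": 0}]}}

```text
time: 1.4
tool_pos: [0.4628, 0.1262, 0.2311]
tool_rot: [0.702, 0.089, 0.701, -0.09]
contact_force: [-0.4, 0.2, -0.3]
gripper_width: 0.003
```

Call:
{"api": "drive_tool", "payload": {"series": [{"x": 0.5, "y": -1, "z": 1.1, "ax": 0, "ay": 0, "az": 0}, {"x": 1.5, "y": -2, "z": 2.2, "ax": 0, "ay": 0, "az": 0}, {"x": 2.5, "y": -2.8, "z": 3, "ax": 0, "ay": 0, "az": 0}, {"x": 3.5, "y": -2.8, "z": 3, "ax": 0, "ay": 0, "az": 0}, {"x": 4, "y": -2.8, "z": 3, "ax": 0, "ay": 0, "az": 0}]}}

```text
time: 1.82
tool_pos: [0.5152, 0.0412, 0.1274]
tool_rot: [0.699, 0.09, 0.703, -0.09]
contact_force: [-1.0, 0.5, -0.5]
gripper_width: -0.005
```

```bash
python3 -c "
from h import *
go([.518,.041,.065])
from plant import cams
import cv2
for n in ['side','wrist']: cv2.imwrite('pics/%s1.png'%n,cams.grab_frame(n)['img'])"
```

```text
t 1.82 pos [0.5152 0.0412 0.1274] F [-1.   0.5 -0.5] units [2.49 0.02 0.12]
```

View pics/side1.png

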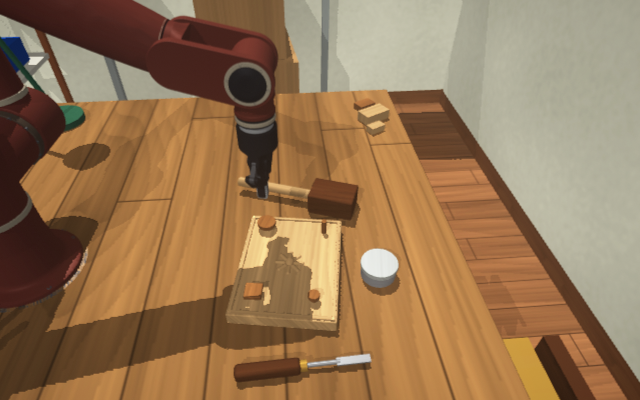

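View pics/wrist1.png

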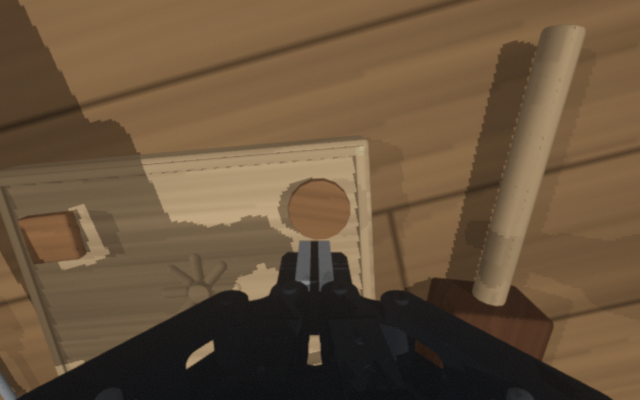

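The side view shows the shut tips above and behind the large plug. In the wrist view the large head is a disc centred near (319,209), with the tips at x≈315. I'll check its position against this third view.

```bash
python3 -c "
from h import *
from plant import cams
import cv2,pickle
f=cams.grab_frame('wrist');pickle.dump(f,open('fw.pkl','wb'))
img=f['img'].astype(float);B,G,R=[img[...,i] for i in range(3)]
m=((R/(B+1)>1.75)&(R>100)).astype(np.uint8); m[:175]=0;m[242:]=0;m[:,:280]=0;m[:,358:]=0
n,l,st,c=cv2.connectedComponentsWithStats(m); i=l[209,319]; print(st[i],c[i],np.round(img[209,319]),img[209,275],img[165,319])
print(onz(f,*c[i],.0515), onz(f,319,209,.0515))
s=onz(f,66,235,.0515);print('square rough',s)
go([.518,.041,.065])
"
```

```text
[ 287  178   62   60 2832] [317.51553672 207.89265537] [ 63.  94. 130.] [127. 164. 189.] [117. 152. 177.]
[0.51590983 0.04436224 0.0515    ] [0.51690109 0.04512384 0.0515    ]
square rough [ 0.49223119 -0.1255119   0.0515    ]
t 1.97 pos [0.5158 0.0431 0.1303] F [-0.6 -0.5  1.1] units [ 2.61 -0.06  0.11]
```

Call:
{"api": "drive_tool", "payload": {"series": [{"x": 0.8, "y": 0, "z": 0, "ax": 0, "ay": 0, "az": 0}, {"x": 1.6, "y": 0, "z": 0, "ax": 0, "ay": 0, "az": 0}, {"x": 2.3, "y": 0, "z": 0, "ax": 0, "ay": 0, "az": 0}, {"x": 2.7, "y": 0, "z": 0, "ax": 0, "ay": 0, "az": 0}, {"x": 2.8, "y": 0, "z": 0, "ax": 0, "ay": 0, "az": 0}]}}

```text
time: 2.38
tool_pos: [0.5164, 0.0434, 0.061]
tool_rot: [0.701, 0.088, 0.702, -0.088]
contact_force: [-0.2, -0.1, -0.3]
gripper_width: 0.002
```

Call:
{"api": "drive_tool", "payload": {"series": [{"x": 0.06, "y": 0, "z": 0, "ax": 0, "ay": 0, "az": 0}, {"x": 0.12, "y": 0, "z": 0, "ax": 0, "ay": 0, "az": 0}, {"x": 0.18, "y": 0, "z": 0, "ax": 0, "ay": 0, "az": 0}, {"x": 0.24, "y": 0, "z": 0, "ax": 0, "ay": 0, "az": 0}, {"x": 0.28, "y": 0, "z": 0, "ax": 0, "ay": 0, "az": 0}]}}

```text
time: 2.8
tool_pos: [0.5174, 0.0425, 0.055]
tool_rot: [0.702, 0.089, 0.701, -0.089]
contact_force: [-0.1, -0.5, -0.2]
gripper_width: 0.002
```

Now I'll press slowly, 1.25 mm per row.

Call:
{"api": "drive_tool", "payload": {"series": [{"x": 0.05, "y": 0, "z": 0, "ax": 0, "ay": 0, "az": 0}, {"x": 0.1, "y": 0, "z": 0, "ax": 0, "ay": 0, "az": 0}, {"x": 0.15, "y": 0, "z": 0, "ax": 0, "ay": 0, "az": 0}, {"x": 0.2, "y": 0, "z": 0, "ax": 0, "ay": 0, "az": 0}, {"x": 0.22, "y": 0, "z": 0, "ax": 0, "ay": 0, "az": 0}]}}

```text
time: 3.22
tool_pos: [0.5171, 0.0425, 0.049]
tool_rot: [0.702, 0.089, 0.701, -0.089]
contact_force: [-0.7, -0.9, 3.1]
gripper_width: 0.001
```

Call:
{"api": "drive_tool", "payload": {"series": [{"x": 0.04, "y": 0, "z": 0, "ax": 0, "ay": 0, "az": 0}, {"x": 0.08, "y": 0, "z": 0, "ax": 0, "ay": 0, "az": 0}, {"x": 0.1, "y": 0, "z": 0, "ax": 0, "ay": 0, "az": 0}, {"x": 0.1, "y": 0, "z": 0, "ax": 0, "ay": 0, "az": 0}]}}

```text
time: 3.55
tool_pos: [0.517, 0.0425, 0.0463]
tool_rot: [0.702, 0.089, 0.701, -0.089]
contact_force: [-0.7, -0.5, 3.5]
gripper_width: 0.004
```

Call:
{"api": "drive_tool", "payload": {"series": [{"x": 0.03, "y": 0, "z": 0, "ax": 0, "ay": 0, "az": 0}, {"x": 0.06, "y": 0, "z": 0, "ax": 0, "ay": 0, "az": 0}, {"x": 0.09, "y": 0, "z": 0, "ax": 0, "ay": 0, "az": 0}, {"x": 0.11, "y": 0, "z": 0, "ax": 0, "ay": 0, "az": 0}, {"x": 0.11, "y": 0, "z": 0, "ax": 0, "ay": 0, "az": 0}]}}

```text
time: 3.97
tool_pos: [0.517, 0.0425, 0.0435]
tool_rot: [0.702, 0.089, 0.701, -0.089]
contact_force: [0.2, -0.7, 3.4]
gripper_width: -0.003
```

Call:
{"api": "drive_tool", "payload": {"series": [{"x": 0.02, "y": 0, "z": 0, "ax": 0, "ay": 0, "az": 0}, {"x": 0.04, "y": 0, "z": 0, "ax": 0, "ay": 0, "az": 0}, {"x": 0.05, "y": 0, "z": 0, "ax": 0, "ay": 0, "az": 0}, {"x": 0.05, "y": 0, "z": 0, "ax": 0, "ay": 0, "az": 0}]}}

```text
time: 4.3
tool_pos: [0.5171, 0.0425, 0.0425]
tool_rot: [0.702, 0.089, 0.701, -0.089]
contact_force: [0.0, -0.5, 3.6]
gripper_width: -0.002
```

Call:
{"api": "drive_tool", "payload": {"series": [{"x": 0.02, "y": 0, "z": 0, "ax": 0, "ay": 0, "az": 0}, {"x": 0.03, "y": 0, "z": 0, "ax": 0, "ay": 0, "az": 0}, {"x": 0.03, "y": 0, "z": 0, "ax": 0, "ay": 0, "az": 0}]}}

```text
time: 4.55
tool_pos: [0.5171, 0.0425, 0.0421]
tool_rot: [0.702, 0.089, 0.701, -0.089]
contact_force: [-1.8, -0.4, 7.2]
gripper_width: -0.002
```

The force has risen from 3.5 to 7.2 N at z≈42 mm, so the large plug is on its stop. I'll lift and go to the square.

Call:
{"api": "drive_tool", "payload": {"series": [{"x": -0.3, "y": 0, "z": 0, "ax": 0, "ay": 0, "az": 0}, {"x": -1.3, "y": 0, "z": 0, "ax": 0, "ay": 0, "az": 0}, {"x": -2.3, "y": 0, "z": 0, "ax": 0, "ay": 0, "az": 0}, {"x": -2.8, "y": 0, "z": 0, "ax": 0, "ay": 0, "az": 0}, {"x": -2.8, "y": 0, "z": 0, "ax": 0, "ay": 0, "az": 0}]}}

```text
time: 4.97
tool_pos: [0.5191, 0.0425, 0.115]
tool_rot: [0.704, 0.089, 0.699, -0.089]
contact_force: [1.2, -0.9, -0.7]
gripper_width: -0.001
```

```bash
python3 -c "
from h import *
go([.4915,-.141,.112])
go([.6065,-.1605,.112])
from plant import cams
import cv2
cv2.imwrite('pics/wrist2.png',cams.grab_frame('wrist')['img'])"
```

```text
t 4.97 pos [0.5191 0.0425 0.115 ] F [ 1.2 -0.9 -0.7] units [ 0.12 -7.39  0.76]
t 4.97 pos [0.5191 0.0425 0.115 ] F [ 1.2 -0.9 -0.7] units [ 0.14 -7.    5.41]
```

View pics/wrist2.png

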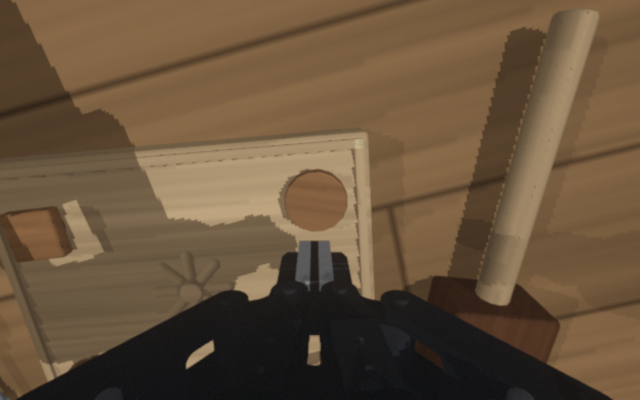

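The wrist view shows the large head at (316,200), now with hardly any gap or shadow beneath it.

Call:
{"api": "drive_tool", "payload": {"series": [{"x": 0, "y": -1.5, "z": 0.2, "ax": 0, "ay": 0, "az": 0}, {"x": 0, "y": -3, "z": 0.4, "ax": 0, "ay": 0, "az": 0}, {"x": 0, "y": -4.5, "z": 0.6, "ax": 0, "ay": 0, "az": 0}, {"x": 0, "y": -6, "z": 0.8, "ax": 0, "ay": 0, "az": 0}, {"x": 0, "y": -7.35, "z": 0.85, "ax": 0, "ay": 0, "az": 0}]}}

```text
time: 5.43
tool_pos: [0.4902, -0.1421, 0.1093]
tool_rot: [0.7, 0.089, 0.703, -0.089]
contact_force: [0.2, 0.2, -0.0]
gripper_width: 0.001
```

Call:
{"api": "drive_tool", "payload": {"series": [{"x": 0.5, "y": 0, "z": 0, "ax": 0, "ay": 0, "az": 0}, {"x": 1, "y": 0, "z": 0, "ax": 0, "ay": 0, "az": 0}, {"x": 1.4, "y": 0, "z": 0, "ax": 0, "ay": 0, "az": 0}, {"x": 1.6, "y": 0, "z": 0, "ax": 0, "ay": 0, "az": 0}, {"x": 1.6, "y": 0, "z": 0, "ax": 0, "ay": 0, "az": 0}]}}

```text
time: 5.85
tool_pos: [0.49, -0.1387, 0.0684]
tool_rot: [0.7, 0.089, 0.703, -0.088]
contact_force: [0.5, 0.5, -0.3]
gripper_width: -0.003
```

```bash
python3 -c "
from h import *
go([.4915,-.141,.055])
from plant import cams
import cv2,pickle
f=cams.grab_frame('wrist');pickle.dump(f,open('fw.pkl','wb'))
cv2.imwrite('pics/wrist3.png',f['img'])"
```

```text
t 5.85 pos [ 0.49   -0.1387  0.0684] F [ 0.5  0.5 -0.3] units [ 0.54 -0.08  0.09]
```

View pics/wrist3.png

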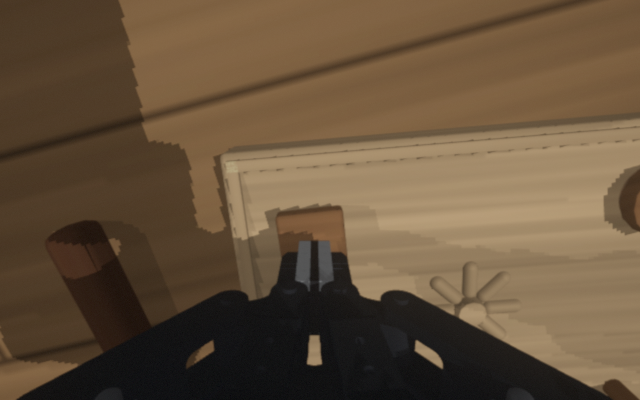

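The wrist view shows the square head spanning columns 277 to 345, with the tips centred at 314. The alignment is good.

Call:
{"api": "drive_tool", "payload": {"series": [{"x": 0.15, "y": 0, "z": 0, "ax": 0, "ay": 0, "az": 0}, {"x": 0.3, "y": 0, "z": 0, "ax": 0, "ay": 0, "az": 0}, {"x": 0.45, "y": 0, "z": 0, "ax": 0, "ay": 0, "az": 0}, {"x": 0.55, "y": 0, "z": 0, "ax": 0, "ay": 0, "az": 0}, {"x": 0.6, "y": 0, "z": 0, "ax": 0, "ay": 0, "az": 0}]}}

```text
time: 6.32
tool_pos: [0.4916, -0.1405, 0.0562]
tool_rot: [0.701, 0.089, 0.702, -0.089]
contact_force: [-0.4, -0.3, 0.2]
gripper_width: -0.001
```

Call:
{"api": "drive_tool", "payload": {"series": [{"x": 0.05, "y": 0, "z": 0, "ax": 0, "ay": 0, "az": 0}, {"x": 0.1, "y": 0, "z": 0, "ax": 0, "ay": 0, "az": 0}, {"x": 0.15, "y": 0, "z": 0, "ax": 0, "ay": 0, "az": 0}, {"x": 0.2, "y": 0, "z": 0, "ax": 0, "ay": 0, "az": 0}, {"x": 0.22, "y": 0, "z": 0, "ax": 0, "ay": 0, "az": 0}]}}

```text
time: 6.73
tool_pos: [0.4917, -0.1407, 0.0509]
tool_rot: [0.701, 0.089, 0.702, -0.089]
contact_force: [-0.0, 0.5, -0.6]
gripper_width: -0.004
```

Call:
{"api": "drive_tool", "payload": {"series": [{"x": 0.04, "y": 0, "z": 0, "ax": 0, "ay": 0, "az": 0}, {"x": 0.08, "y": 0, "z": 0, "ax": 0, "ay": 0, "az": 0}, {"x": 0.1, "y": 0, "z": 0, "ax": 0, "ay": 0, "az": 0}, {"x": 0.1, "y": 0, "z": 0, "ax": 0, "ay": 0, "az": 0}]}}

```text
time: 7.07
tool_pos: [0.4918, -0.1408, 0.0488]
tool_rot: [0.702, 0.089, 0.701, -0.089]
contact_force: [-0.8, 0.6, 2.4]
gripper_width: -0.003
```

Call:
{"api": "drive_tool", "payload": {"series": [{"x": 0.05, "y": 0, "z": 0, "ax": 0, "ay": 0, "az": 0}, {"x": 0.1, "y": 0, "z": 0, "ax": 0, "ay": 0, "az": 0}, {"x": 0.14, "y": 0, "z": 0, "ax": 0, "ay": 0, "az": 0}, {"x": 0.16, "y": 0, "z": 0, "ax": 0, "ay": 0, "az": 0}, {"x": 0.16, "y": 0, "z": 0, "ax": 0, "ay": 0, "az": 0}]}}

```text
time: 7.48
tool_pos: [0.4918, -0.1408, 0.0445]
tool_rot: [0.702, 0.089, 0.701, -0.089]
contact_force: [-0.2, -0.5, 2.5]
gripper_width: -0.0
```

Call:
{"api": "drive_tool", "payload": {"series": [{"x": 0.03, "y": 0, "z": 0, "ax": 0, "ay": 0, "az": 0}, {"x": 0.05, "y": 0, "z": 0, "ax": 0, "ay": 0, "az": 0}, {"x": 0.06, "y": 0, "z": 0, "ax": 0, "ay": 0, "az": 0}, {"x": 0.06, "y": 0, "z": 0, "ax": 0, "ay": 0, "az": 0}]}}

```text
time: 7.82
tool_pos: [0.4918, -0.1408, 0.0431]
tool_rot: [0.702, 0.089, 0.701, -0.089]
contact_force: [-0.7, -0.3, 3.3]
gripper_width: -0.0
```

Call:
{"api": "drive_tool", "payload": {"series": [{"x": 0.02, "y": 0, "z": 0, "ax": 0, "ay": 0, "az": 0}, {"x": 0.03, "y": 0, "z": 0, "ax": 0, "ay": 0, "az": 0}, {"x": 0.04, "y": 0, "z": 0, "ax": 0, "ay": 0, "az": 0}, {"x": 0.04, "y": 0, "z": 0, "ax": 0, "ay": 0, "az": 0}]}}

```text
time: 8.15
tool_pos: [0.4918, -0.1408, 0.0423]
tool_rot: [0.702, 0.089, 0.701, -0.089]
contact_force: [-0.8, -0.5, 5.1]
gripper_width: 0.001
```

The square is on its stop, with the force rising to 5 N at z = 42.3 mm. Lifting.

Call:
{"api": "drive_tool", "payload": {"series": [{"x": -0.3, "y": 0, "z": 0, "ax": 0, "ay": 0, "az": 0}, {"x": -1.2, "y": 0, "z": 0, "ax": 0, "ay": 0, "az": 0}, {"x": -2, "y": 0, "z": 0, "ax": 0, "ay": 0, "az": 0}, {"x": -2, "y": 0, "z": 0, "ax": 0, "ay": 0, "az": 0}, {"x": -2, "y": 0, "z": 0, "ax": 0, "ay": 0, "az": 0}]}}

```text
time: 8.57
tool_pos: [0.4925, -0.141, 0.0932]
tool_rot: [0.702, 0.089, 0.701, -0.089]
contact_force: [-0.2, 0.7, -0.5]
gripper_width: -0.0
```

```bash
python3 -c "
from h import *
go([.6065,-.1605,.092])"
```

```text
t 8.57 pos [ 0.4925 -0.141   0.0932] F [-0.2  0.7 -0.5] units [0.06 0.38 4.61]
```

Call:
{"api": "drive_tool", "payload": {"series": [{"x": 0, "y": 0.1, "z": 1.2, "ax": 0, "ay": 0, "az": 0}, {"x": 0, "y": 0.2, "z": 2.4, "ax": 0, "ay": 0, "az": 0}, {"x": 0, "y": 0.3, "z": 3.6, "ax": 0, "ay": 0, "az": 0}, {"x": 0, "y": 0.38, "z": 4.4, "ax": 0, "ay": 0, "az": 0}, {"x": 0, "y": 0.38, "z": 4.63, "ax": 0, "ay": 0, "az": 0}]}}

```text
time: 8.98
tool_pos: [0.6076, -0.1604, 0.0903]
tool_rot: [0.701, 0.089, 0.702, -0.088]
contact_force: [-0.6, 0.1, 1.1]
gripper_width: -0.0
```

Call:
{"api": "drive_tool", "payload": {"series": [{"x": 0.3, "y": 0, "z": 0, "ax": 0, "ay": 0, "az": 0}, {"x": 0.7, "y": 0, "z": 0, "ax": 0, "ay": 0, "az": 0}, {"x": 1, "y": 0, "z": 0, "ax": 0, "ay": 0, "az": 0}, {"x": 1, "y": 0, "z": 0, "ax": 0, "ay": 0, "az": 0}, {"x": 1, "y": 0, "z": 0, "ax": 0, "ay": 0, "az": 0}]}}

```text
time: 9.4
tool_pos: [0.6043, -0.1597, 0.0653]
tool_rot: [0.7, 0.089, 0.703, -0.089]
contact_force: [-0.4, -0.1, -0.4]
gripper_width: -0.002
```

```bash
python3 -c "
from h import *
go([.6065,-.1605,.055])
from plant import cams
import cv2
for n in ['side','wrist','scene']: cv2.imwrite('pics/%s4.png'%n,cams.grab_frame(n)['img'])"
```

```text
t 9.4 pos [ 0.6043 -0.1597  0.0653] F [-0.4 -0.1 -0.4] units [ 0.41 -0.01  0.09]
```

View pics/wrist4.png

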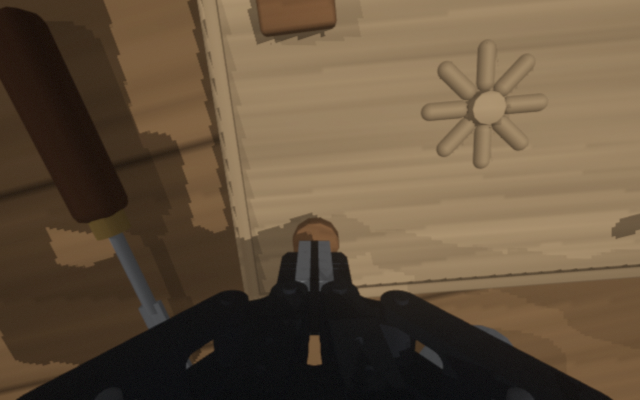

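View pics/scene4.png

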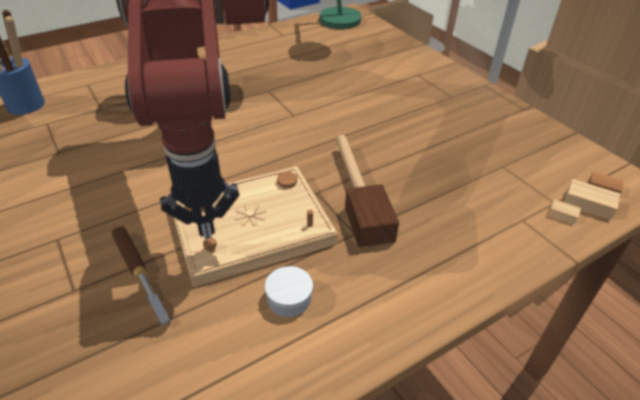

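View pics/side4.png

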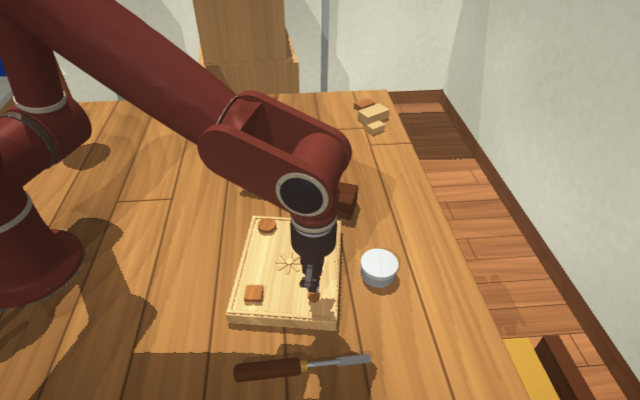

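The wrist view shows the small head from column 293 to 339, top edge at row 217, with the tips at column 314. Mallet, tin and gouge look unmoved. I'll check the depth direction of the small head.

```bash
python3 -c "
from h import *
from plant import cams
f=cams.grab_frame('wrist')
for z in(.0505,.0525):
  a=onz(f,316,217,z);l=onz(f,293,240,z);r=onz(f,339,240,z); print(a,l,r,np.linalg.norm(l-r)); print('c',a+.012*np.array([.968,-.25,0]))
go([.6065,-.1605,.055])"
```

```text
[ 0.59311709 -0.15631999  0.0505    ] [ 0.60200238 -0.17034015  0.0505    ] [ 0.6076658  -0.14829092  0.0505    ] 0.022764945142430847
c [ 0.60473309 -0.15931999  0.0505    ]
[ 0.59240787 -0.15614799  0.0525    ] [ 0.60118098 -0.16999113  0.0525    ] [ 0.60677288 -0.1482203   0.0525    ] 0.02247750853116749
c [ 0.60402387 -0.15914799  0.0525    ]
t 9.6 pos [ 0.6063 -0.1605  0.0678] F [0.9 1.3 0.2] units [0.51 0.   0.01]
```

The centre comes out at (0.6045, -0.159), within 2 mm of the target. Shift z by −0.05 and descend.

Call:
{"api": "drive_tool", "payload": {"series": [{"x": 0.1, "y": 0.04, "z": -0.05, "ax": 0, "ay": 0, "az": 0}, {"x": 0.25, "y": 0.04, "z": -0.05, "ax": 0, "ay": 0, "az": 0}, {"x": 0.4, "y": 0.04, "z": -0.05, "ax": 0, "ay": 0, "az": 0}, {"x": 0.5, "y": 0.04, "z": -0.05, "ax": 0, "ay": 0, "az": 0}, {"x": 0.5, "y": 0.04, "z": -0.05, "ax": 0, "ay": 0, "az": 0}]}}

```text
time: 10.02
tool_pos: [0.6045, -0.1588, 0.0534]
tool_rot: [0.701, 0.089, 0.702, -0.089]
contact_force: [-0.8, -0.3, 0.7]
gripper_width: -0.0
```

Call:
{"api": "drive_tool", "payload": {"series": [{"x": 0.05, "y": 0, "z": 0, "ax": 0, "ay": 0, "az": 0}, {"x": 0.1, "y": 0, "z": 0, "ax": 0, "ay": 0, "az": 0}, {"x": 0.15, "y": 0, "z": 0, "ax": 0, "ay": 0, "az": 0}, {"x": 0.2, "y": 0, "z": 0, "ax": 0, "ay": 0, "az": 0}, {"x": 0.22, "y": 0, "z": 0, "ax": 0, "ay": 0, "az": 0}]}}

```text
time: 10.43
tool_pos: [0.6054, -0.1591, 0.0494]
tool_rot: [0.702, 0.089, 0.701, -0.089]
contact_force: [-0.6, 0.7, 2.8]
gripper_width: -0.001
```

Call:
{"api": "drive_tool", "payload": {"series": [{"x": 0.04, "y": 0, "z": 0, "ax": 0, "ay": 0, "az": 0}, {"x": 0.08, "y": 0, "z": 0, "ax": 0, "ay": 0, "az": 0}, {"x": 0.1, "y": 0, "z": 0, "ax": 0, "ay": 0, "az": 0}, {"x": 0.1, "y": 0, "z": 0, "ax": 0, "ay": 0, "az": 0}]}}

```text
time: 10.77
tool_pos: [0.6053, -0.1591, 0.0467]
tool_rot: [0.702, 0.089, 0.701, -0.089]
contact_force: [-0.4, 0.4, 3.0]
gripper_width: 0.002
```

Call:
{"api": "drive_tool", "payload": {"series": [{"x": 0.03, "y": 0, "z": 0, "ax": 0, "ay": 0, "az": 0}, {"x": 0.06, "y": 0, "z": 0, "ax": 0, "ay": 0, "az": 0}, {"x": 0.09, "y": 0, "z": 0, "ax": 0, "ay": 0, "az": 0}, {"x": 0.12, "y": 0, "z": 0, "ax": 0, "ay": 0, "az": 0}, {"x": 0.12, "y": 0, "z": 0, "ax": 0, "ay": 0, "az": 0}]}}

```text
time: 11.18
tool_pos: [0.6053, -0.1591, 0.0435]
tool_rot: [0.702, 0.089, 0.701, -0.089]
contact_force: [-0.0, 0.7, 2.3]
gripper_width: -0.002
```

Call:
{"api": "drive_tool", "payload": {"series": [{"x": 0.02, "y": 0, "z": 0, "ax": 0, "ay": 0, "az": 0}, {"x": 0.04, "y": 0, "z": 0, "ax": 0, "ay": 0, "az": 0}, {"x": 0.05, "y": 0, "z": 0, "ax": 0, "ay": 0, "az": 0}, {"x": 0.05, "y": 0, "z": 0, "ax": 0, "ay": 0, "az": 0}]}}

```text
time: 11.52
tool_pos: [0.6053, -0.1591, 0.0425]
tool_rot: [0.702, 0.089, 0.701, -0.089]
contact_force: [-0.7, 0.2, 3.5]
gripper_width: 0.002
```

Call:
{"api": "drive_tool", "payload": {"series": [{"x": 0.01, "y": 0, "z": 0, "ax": 0, "ay": 0, "az": 0}, {"x": 0.02, "y": 0, "z": 0, "ax": 0, "ay": 0, "az": 0}, {"x": 0.02, "y": 0, "z": 0, "ax": 0, "ay": 0, "az": 0}]}}

```text
time: 11.77
tool_pos: [0.6054, -0.1591, 0.0423]
tool_rot: [0.702, 0.089, 0.701, -0.089]
contact_force: [-1.5, -0.1, 6.2]
gripper_width: 0.002
```

The small plug is home (6.2 N at 42.3 mm). I'll retreat up and back, then take a last look.

Call:
{"api": "drive_tool", "payload": {"series": [{"x": -0.3, "y": 0, "z": 0, "ax": 0, "ay": 0, "az": 0}, {"x": -1.3, "y": 0, "z": 0, "ax": 0, "ay": 0, "az": 0}, {"x": -2.5, "y": 0, "z": 0, "ax": 0, "ay": 0, "az": 0}, {"x": -3.7, "y": 0, "z": 0, "ax": 0, "ay": 0, "az": 0}, {"x": -4.5, "y": 0, "z": 0, "ax": 0, "ay": 0, "az": 0}]}}

```text
time: 12.18
tool_pos: [0.6058, -0.1593, 0.1571]
tool_rot: [0.702, 0.089, 0.701, -0.089]
contact_force: [1.3, -0.6, 0.4]
gripper_width: -0.001
```

Call:
{"api": "drive_tool", "payload": {"series": [{"x": -1, "y": 0, "z": -0.8, "ax": 0, "ay": 0, "az": 0}, {"x": -2, "y": 0, "z": -1.6, "ax": 0, "ay": 0, "az": 0}, {"x": -2.5, "y": 0, "z": -2.8, "ax": 0, "ay": 0, "az": 0}, {"x": -2.5, "y": 0, "z": -4, "ax": 0, "ay": 0, "az": 0}, {"x": -2.5, "y": 0, "z": -4.5, "ax": 0, "ay": 0, "az": 0}]}}

```text
time: 12.6
tool_pos: [0.4942, -0.1303, 0.2176]
tool_rot: [0.702, 0.089, 0.701, -0.089]
contact_force: [0.3, -0.7, -0.6]
gripper_width: 0.004
```

```bash
python3 -c "
from h import *
go([.5,-.16,.2])
from plant import cams
import cv2,pickle
d=pickle.load(open('f0.pkl','rb'))
o=[]
for n,(x0,y0,x1,y1) in {'scene':(110,130,400,330),'side':(220,170,410,390)}.items():
  im=cams.grab_frame(n)['img']
  o.append(cv2.resize(np.hstack([d[n]['img'][y0:y1,x0:x1],im[y0:y1,x0:x1]]),(760,int(760*(y1-y0)/2/(x1-x0)))))
for i,x in enumerate(o): cv2.imwrite('pics/end%d.png'%i,x)"
```

```text
t 12.6 pos [ 0.4942 -0.1303  0.2176] F [ 0.3 -0.7 -0.6] units [ 0.71 -1.09  0.52]
```

View pics/end0.png

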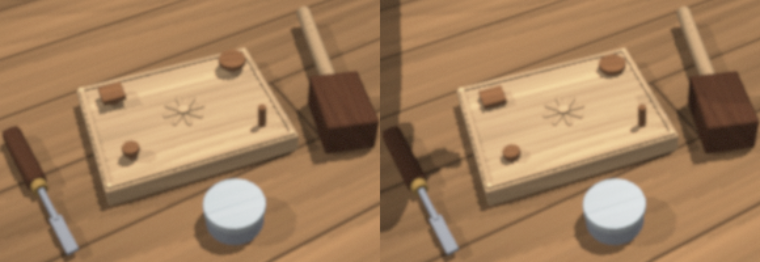

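View pics/end1.png

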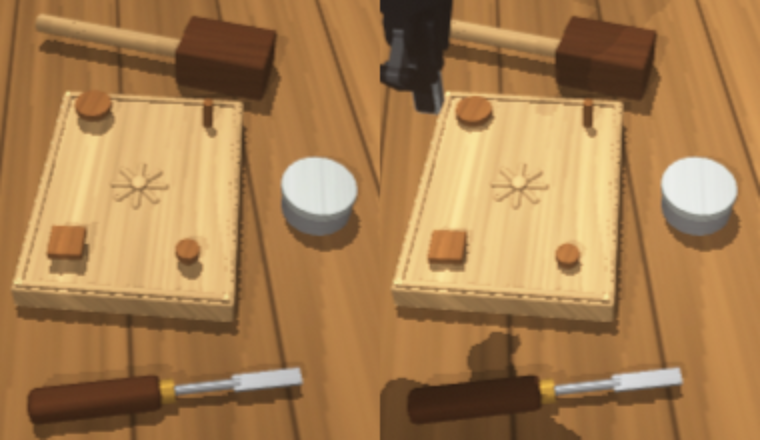

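The before/after pairs show all three heads lower with little shadow under them. The scene crop has them at about (612,64), (492,97) and (511,152). The pin, mallet, gouge and tin are unchanged, and the arm is clear. Handing in.

```bash
python3 -c "
from plant import workorder
print(workorder.job_done())"
```

```text
the job is handed in; nothing more can be done
None
```

I pressed the three plugs home with the shut fingertips, in the order large round, square, small round, and handed the job in at about 12.7 s of the 48 s. The interface gives no verdict.

- **Pressing:** each plug slid at about 2.5–3.5 N. At a fingertip height of 42–42.5 mm the force rose to 7.2 N (large), 5.1 N (square) and 6.2 N (small), so each had reached its stop. The forces were read at the end of each move, not continuously, and none came near 30 N.
- **Last images:** all three heads sit low with almost no shadow under them. The pin, mallet, gouge and tin look unmoved, and the arm is clear of everything. I compared these by eye, so a shift of a few millimetres would not show.
- **Disagreements:**
  - The camera views differed by 2–5 mm on plug positions.
  - Triangulated head heights came out at 48–48.5 mm, below the stated 50–53 mm. I used the stated heights and felt for contact by force instead.
  - The automatic outline of the large plug ran into the table, so I read its centre from the printed mask and checked it in the wrist view.
  - The first two move calls were refused for missing keys, and nothing moved.

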